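Engage the skiver's feed lever and snap its gear cover shut

ROBOT

A 7-joint arm with a two-finger parallel gripper is mounted at the origin on a cart in front of the work surface, level with it; the furniture and walls round the work are solid. World frame = base frame: x ahead of the robot, y to its left, z up, the work surface at z = 0. Lengths are in m, angles in rad, forces in N, time in s.
With the tool pointing down it reaches from about 0.425 to 0.925 m from the base axis. Payload 6.8 kg.
Tool frame: the origin (TCP) lies at the very end of the fingers, on their centre line; the grasp point (between the pads) lies 19 mm behind it; z points along the fingers, x is the direction in which the jaws open and shut, and the axes are right-handed (so a half turn about z gives the same grasp; the last joint's range is limited). The gripper opens to 85 mm and grips with 20 to 120 N. Pads are 22 mm wide; open, the fingers measure 114 mm over their backs; the gripper's body (76 mm by 85 mm) begins 54 mm behind the grasp point. The pads swing forward as they close: fully open they stand 13 mm farther back than shut.
Start: joints at [-1.339, 0.477, 0.022, 1.555, -0.011, 1.109, -0.083], TCP at [0.225, 0.636, 0.231] pointing down, gripper open.
Joint ranges: [-2.96, 2.96], [-0.34, 2.1], [-1.41, 1.46], [0.24, 2.44], [-1.37, 4.51], [0.17, 1.92], [-2.96, 2.96]. Speed limits (rad/s): [2.39, 2.39, 3.14, 3.14, 3.14, 3.14, 3.14].

INTERFACE

Orientations are given as a unit quaternion [w, x, y, z].
In Python, from station import bot gives the robot as it stands.
- The arm moves only by the shell command python3 -m creep 'ROWS' [FORCE]. ROWS is JSON, a list that holds one entry, the list of rows, each a list of 7 numbers: the shift along the tool's x, y, z in cm, then the turn, a rotation vector about the tool's x, y, z in rad, then the opening, from 0 (shut) to 1 (fully open). In form: [[[dx, dy, dz, wx, wy, wz, claw], ...]]. A call has 1 to 10 rows; each row is the pose to reach, as a shift and turn from the pose commanded when the call began, along the tool's axes at that moment; what a row does not reach only later rows make up. A row lasts 1/8 s, in which the tool goes at most 62.5 mm and 10.7 degrees, less where a joint would pass 70% of its speed; a pose out of reach is approached as far as the arm can. A call with a gripper value outside its range is refused whole. The fingers move at their own pace and stop on an object; FORCE is the grip in N (left out, the last holds). Time passes only in rows, so rows that repeat a pose let the fingers close. It gives the time, the measured TCP pose, the force and the opening at its end, in the units of the state.
- bot.get_obs(): the state, without advancing time (a new reading comes with each control period).
- bot.read_camera(name): name is "scene" or "top" or "wrist"; returns (picture, depth): 480x640x3 uint8, blue, green, red; 480x640 float32, m along the optical axis (not along the pixel's ray), 0 where there is no reading.
- bot.calibration(name): a dict with "mtx" (3x3 intrinsics, pixels), "rvec" (rotation vector, rad) and "tvec" (3), from world to camera coordinates, as OpenCV has them. Camera axes: x right, y down, z forward; pixel columns grow to the right and rows downward; lengths in m; the calibration is good to about 2 mm. The wrist camera is an equidistant fisheye: a pixel r from the principal point sees the ray r / f radians off the axis. A picture is of the moment at which its call begins: read the wrist's pose just before it. calibration takes no time and is no camera call; for the wrist camera it gives the pose at the moment of the call.
- bot.hand_in(): hands the job in, once; it reports no verdict.
Trained networks look in the newest picture that a camera, given by its name, has taken for a name from the list of things; names that differ only in an ending like _2 or _b are one class to them, and where a whole thing is asked for, a point or a joint stands for the part that bears it (a point fixed in the world has none). Each returns a list of dicts, best first, with "p" (0 to 1); they miss things now and then, are a little off and sometimes report something else, mostly with a low value. They report only what shows in the picture. A call takes as long as a camera call.
- bot.find_in(camera, label): "xy" ([column, row] in pixels, amid what is visible of it).
- bot.silhouettes(camera, label): "mask" (480x640 bool, what is visible of it) and "xy" ([column, row] in pixels, amid what is visible of it).
The state is a dict: "t": time; "q": joint angles; "joint_vel": joint speeds; "joint_torque": joint torques, N m; "eef_pos": TCP position; "tool_rot": TCP orientation; "contact_force": force on the tool from outside, world axes, zero at the start; "torque": the same for the moment, N m; "gripper_width": opening from 0.0 (shut) to 1.0 (fully open).
Only numpy, scipy, OpenCV 4.12 (cv2) and the standard library are available. Lean on these libraries where they do the work, as an engineer would, in place of code of your own. Each camera call takes 0.05 s, during which the arm holds its last target.

TASK

Set up the bench skiver: push its black-knobbed feed lever out of the neutral bay against its spring, carry it sideways and let it spring fully home into the notch that the tall pointer clip marks; the notch plate may sit a little to either side of the clip, so feel for the notch. Then press the open gear cover down until its catch snaps and holds it shut. Leave the lever and cover released, and do not disturb the cup, the sanding block and the little bottle standing round the machine.

Things in the scene. Friction and masses are not known exactly. Their poses are not given: they have to be found in the camera images.
- skiver: the grey bench machine, bolted down, base 250 x 370 x 12 mm. Origin on the table under it; x points away from its front (the side with two steel feed rollers), y to the left along the front, z up. Lever pivot at (0, -60, 15) mm; lever housing 165 mm long in y, 123 mm high; gear case centre at (0, 130) mm. Only the lever, the two clips and the open cover stand above 123 mm
- lever_knob (a point): centre of the black ball knob (34 mm diameter) atop the feed lever, about 200 mm above the table and 185 mm from the lever's pivot; the pivot is at machine x 0, y -60 mm, z 15 mm. A neck 12 mm thick is below the ball. Best held from above with the fingers closing along the machine's y
- lever_swing (a joint): left-right swing of the lever about its pivot, rad; 0 upright, + toward machine +y. It starts in the wide neutral bay at about -0.41; the two notches are at about +0.02 and +0.33, both shifted together by up to 0.12 either way with the notch plate. Free of the notches it stays where it is put (light friction)
- lever_throw (a joint): fore-aft tilt of the lever, rad; 0 = fully home in a notch or the bay (toward the machine's front, -x); 0.12 to 0.14 = its blade rests on a tooth beside the notches; clear of the teeth, free to swing sideways, above 0.17; stop at 0.30. A spring always pulls it toward 0: about 2.5 N at the knob at 0 and 3.7 N at 0.25
- lever_blade (a point): point of the lever's flat blade (9.5 mm wide) that enters the notches, 110 mm from the pivot. Notches are 12.5 mm wide, 34 mm apart, 105 mm above the pivot (the knob moves 1.76 times as far). The teeth between are 21 mm wide with flat ends: resting on one, the lever springs home only once the blade is within 1 to 3 mm of a notch's middle
- pointer: tall clip of dark steel, 30 mm high, its arrowhead pointing to the lever. Origin under its middle, 123 mm above the table, 41 mm in front of the lever's pivot; axes as the machine's. It marks the notch whose middle is nearest to it in the machine's y: nominally level with it, but really up to 12 mm to either side, since the notch plate has been adjusted sideways
- gear_cover (a joint): gear cover's hinge, rad; 0 shut, + open (free edge raised), starts at 0.55 to 0.85. It stays where it is left. At about 0.11 it meets a sprung catch; some 8 to 15 N down near the free edge snaps it past, after which the catch holds it at about 0
- cover_press (a point): point on the cover's upper face, mid-width, 88 mm from the hinge and 27 mm from the free edge; press here. With the cover shut it is 75 mm above the table
- gear_cover_hinge (a point): middle of the cover's hinge line, which runs along the machine's y at the gear case's far side (machine x +52 mm, y +130 mm, z 72.5 mm); the cover plate is 118 x 114 x 5 mm
- tack_cup: bystander: open metal cup of tacks, 75 mm across, 28 mm high, origin under its centre
- sanding_block: bystander: cork sanding block, 36 x 106 x 24 mm, origin under its centre
- edge_ink: bystander: small capped bottle, 31 mm across, 79 mm high, origin under its centre
- blank_clip: a plain low clip of dark steel, 20 x 18 x 8 mm, on the same wall beside the other notch, origin and axes like the pointer's

How it is judged:
By the outcome, as a careful person would: the job done as asked, in the order asked, and still so for the second after the job is handed in, with the robot touching nothing.
It also fails if it takes over 58 s, if anything falls off the work surface, if the arm or the gripper's body presses on something with over 40 N, if the wrist force passes 120 N, or if a joint passes its speed limit or range.

## Working session

There is one attempt and no reset: what is moved stays moved. The work goes in short steps, Python scripts to look and compute and a shell command to move; the robot and the scene stay as the last step left them, time stands still between calls to the robot, and variables do not carry over. Pictures are saved under pics/ and viewed, and the job is handed in when it is done.

```bash
ls; mkdir -p pics; python3 - <<'E'
from station import bot
import cv2
o=bot.get_obs(); print(o)
for n in ("scene","top","wrist"):
    im,d=bot.read_camera(n); cv2.imwrite(f"pics/{n}0.png",im); c=bot.calibration(n); print(n,c)
E
```

```text
pics
{'t': 0.0, 'q': array([-1.33911663,  0.47779592,  0.02236517,  1.55648477, -0.01147645,
        1.10928688, -0.08309958]), 'joint_vel': array([-0.00038505, -0.00028971,  0.00101829,  0.00086452,  0.00207446,
       -0.00117921,  0.00025575]), 'joint_torque': array([-1.12098930e-04, -5.96449757e+01,  1.60753325e+00, -2.81190026e+01,
        1.23930656e-02,  9.33466275e-03, -3.85729933e-06]), 'eef_pos': array([0.22479879, 0.6358256 , 0.23031496]), 'tool_rot': array([ 6.00273970e-04,  8.16476948e-01,  5.77377296e-01, -7.01434546e-04]), 'contact_force': array([-0.19507898, -0.17064479, -0.59935811]), 'torque': array([ 0.03700793, -0.05256073, -0.01999949]), 'gripper_width': 0.9977682720245452}
scene {'mtx': array([[531.93387616,   0.        , 323.46355709],
       [  0.        , 531.93387616, 234.15585571],
       [  0.        ,   0.        ,   1.        ]]), 'rvec': array([ 1.46643901,  1.64361607, -1.04336623]), 'tvec': array([ 0.01586682, -0.11851987,  1.60901811])}
top {'mtx': array([[489.09377828,   0.        , 324.50668417],
       [  0.        , 489.09377828, 240.17926404],
       [  0.        ,   0.        ,   1.        ]]), 'rvec': array([ 2.1627116 , -2.1694939 ,  0.06779768]), 'tvec': array([0.05546367, 0.52219796, 1.0417356 ])}
wrist {'mtx': array([[371.64829954,   0.        , 319.02551861],
       [  0.        , 371.64829954, 234.63973622],
       [  0.        ,   0.        ,   1.        ]]), 'rvec': array([-2.3719777 , -1.67790469, -0.23284266]), 'tvec': array([-0.67384338, -0.03556529,  0.37949354])}
```

View pics/scene0.png

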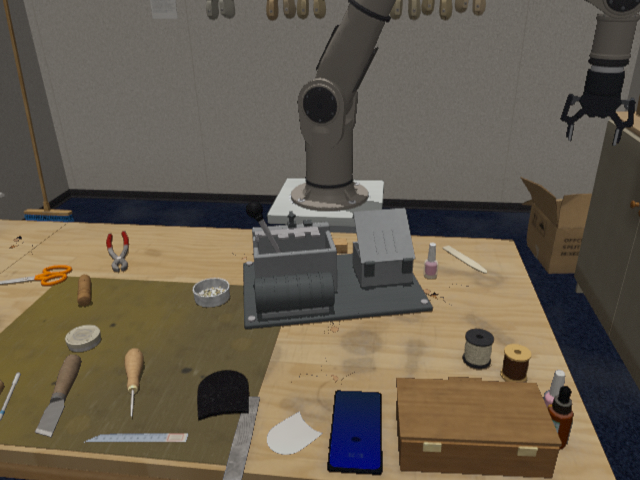

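View pics/top0.png

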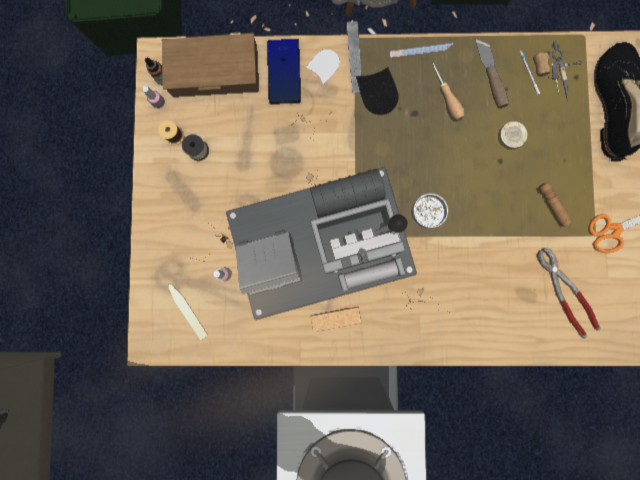

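```bash
cat > h.py <<'E'
import numpy as np, cv2
from station import bot
def cam(n):
    c=bot.calibration(n); R=cv2.Rodrigues(c['rvec'])[0]; return c['mtx'],R,c['tvec']
def unproj(n,uv,d):
    K,R,t=cam(n); p=np.array([(uv[0]-K[0,2])/K[0,0],(uv[1]-K[1,2])/K[1,1],1])*d
    return R.T@(p-t)
def ray_z(n,uv,z):
    K,R,t=cam(n); v=R.T@np.array([(uv[0]-K[0,2])/K[0,0],(uv[1]-K[1,2])/K[1,1],1]); o=-R.T@t
    return o+v*(z-o[2])/v[2]
def proj(n,P):
    K,R,t=cam(n); p=R@np.asarray(P)+t; return K[0,0]*p[0]/p[2]+K[0,2],K[1,1]*p[1]/p[2]+K[1,2]
E
python3 - <<'E'
from h import *
im,d=bot.read_camera("top")
cv2.imwrite("pics/topz.png",cv2.resize(im[150:330,210:450],None,fx=3.3,fy=3.3,interpolation=cv2.INTER_CUBIC))
im2,d2=bot.read_camera("scene")
cv2.imwrite("pics/scenez.png",cv2.resize(im2[190:340,230:450],None,fx=3.6,fy=3.6,interpolation=cv2.INTER_CUBIC))
for c in ((233,215),(384,173),(409,270),(258,313)): print(c,ray_z("top",c,.012))
for n in ("lever_knob","pointer","blank_clip","skiver","gear_cover","cover_press","gear_cover_hinge","tack_cup","sanding_block","edge_ink","lever_blade"):
  for cn,D in(("top",d),("scene",d2)):
    for r in bot.find_in(cn,n)[:2]:
        u,v=r["xy"]; dd=D[int(round(v)),int(round(u))]
        print(n,cn,round(r["p"],2),np.round(r["xy"],1),np.round(unproj(cn,(u,v),dd),4))
E
```

```text
(233, 215) [0.58027583 0.25715528 0.012     ]
(384, 173) [ 0.67247486 -0.07833849  0.012     ]
(409, 270) [ 0.45732425 -0.12999336  0.012     ]
(258, 313) [0.36465676 0.19939359 0.012     ]
lever_knob top 0.78 [393.6 223.6] [ 0.537  -0.0759  0.1981]
lever_knob scene 0.64 [257.6 214.8] [ 0.5536 -0.0743  0.1771]
lever_knob scene 0.25 [383.4 234.5] [0.4815 0.1724 0.1095]
pointer top 0.5 [360.4 257.2] [ 0.4796 -0.0186  0.1286]
pointer scene 0.69 [290.2 224.5] [ 0.4895 -0.023   0.1282]
blank_clip top 0.68 [347.1 262.1] [0.4702 0.0073 0.1284]
blank_clip scene 0.58 [308.4 224.9] [0.4799 0.0141 0.1244]
skiver top 0.61 [318.8 240.5] [0.5142 0.0632 0.1105]
skiver scene 0.55 [330.2 273.7] [0.6052 0.0743 0.0813]
gear_cover top 0.93 [264.1 262.4] [0.4705 0.1715 0.1168]
gear_cover scene 0.96 [380.5 237.6] [0.4886 0.1667 0.1055]
gear_cover scene 0.3 [258.1 211.1] [ 0.5519 -0.0732  0.1843]
cover_press top 0.55 [264.1 261.9] [0.4715 0.1715 0.1169]
cover_press scene 0.62 [384.9 236.1] [0.4852 0.1757 0.1077]
gear_cover_hinge top 0.89 [317.5 247.1] [0.5012 0.0659 0.108 ]
gear_cover_hinge scene 0.85 [325.5 274.3] [0.6071 0.0654 0.0807]
tack_cup top 0.7 [431.8 210.3] [ 0.5882 -0.182   0.0129]
tack_cup scene 0.92 [208.9 294.2] [ 0.5903 -0.1809  0.0095]
sanding_block top 0.89 [330.8 318. ] [0.3546 0.0407 0.0231]
sanding_block scene 0.49 [340.5 245.2] [0.3611 0.0706 0.0177]
sanding_block scene 0.43 [258.5 216.6] [ 0.5468 -0.0746  0.1701]
edge_ink top 0.72 [221.9 276.6] [0.4435 0.2705 0.0514]
edge_ink scene 0.62 [327.4 274.1] [0.602  0.0684 0.0783]
edge_ink scene 0.54 [431.7 266.2] [0.4671 0.2781 0.0309]
lever_blade scene 0.83 [257.3 219.7] [ 0.5468 -0.0775  0.1632]
```

View pics/topz.png

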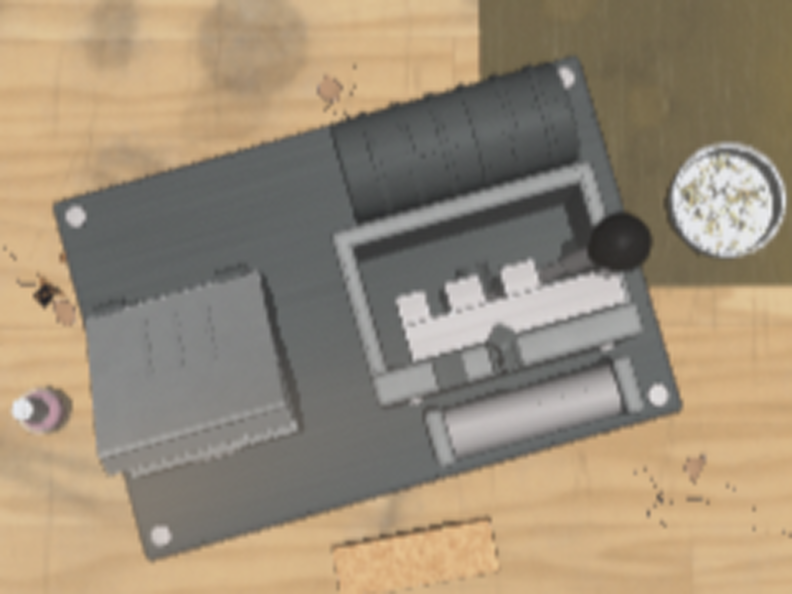

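View pics/scenez.png

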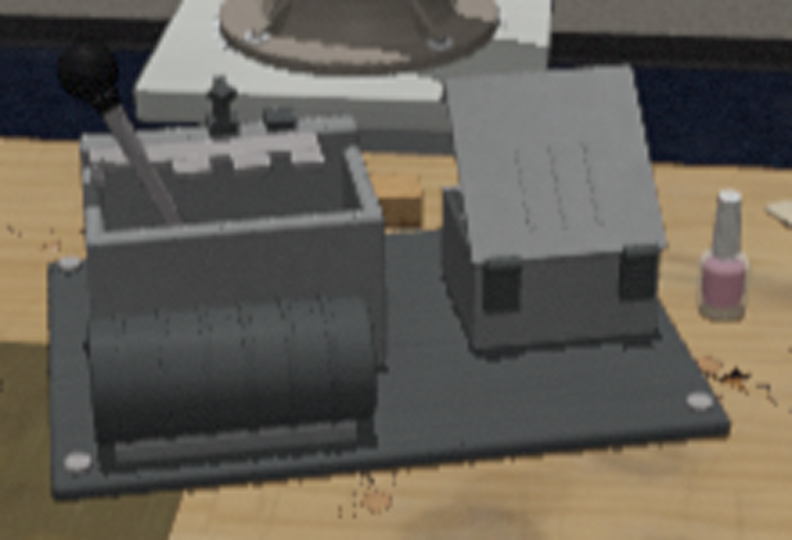

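```bash
python3 - <<'E'
from h import *
im,d=bot.read_camera("top")
z=lambda x,y:(x/3.3+210-.35,y/3.3+150-.35)
cs=[z(*c) for c in ((55,203),(578,57),(680,408),(150,560))]
P=np.array([ray_z("top",c,.012)[:2] for c in cs]); print(P)
M=np.array([[.125,.185],[.125,-.185],[-.125,-.185],[-.125,.185]])
A=M-M.mean(0);B=P-P.mean(0); th=np.arctan2((A[:,0]*B[:,1]-A[:,1]*B[:,0]).sum(),(A*B).sum()); c=P.mean(0)
R=np.array([[np.cos(th),-np.sin(th)],[np.sin(th),np.cos(th)]]);print(c,np.degrees(th),(P-c)@R)
np.savez("m.npz",c=c,th=th)
def m(p): return np.round(np.r_[(p[:2]-c)@R,p[2]]*1000,1)
for n,uv in dict(t1l=(398,295),t1r=(427,290),t2l=(446,283),t2r=(482,277),t3l=(501,267),t3r=(537,260),pl=(413,360),pr=(625,300)).items():
    u=z(*uv); print(n,m(ray_z("top",u,.121)), d[int(round(u[1])),int(round(u[0]))])
for n,uv in dict(ptr=(502,345),ptrtip=(502,330),blank=(452,372)).items():
    u=z(*uv);D=d[int(round(u[1])),int(round(u[0]))];print(n,D,m(unproj("top",u,D)))
u=z(620,241);D=d[int(round(u[1])),int(round(u[0]))];print("knob",m(unproj("top",u,D)),m(ray_z("top",u,.2)))
for k in("lever_knob","pointer","blank_clip"):
  for cn in("top","scene"):
    s=bot.silhouettes(cn,k)[0]; mk=s["mask"]; im_,D=(im,d) if cn=="top" else bot.read_camera(cn)
    vs,us=np.nonzero(mk); Q=np.array([m(unproj(cn,(u,v),D[v,u])) for u,v in zip(us,vs) if D[v,u]>0])
    print(k,cn,len(Q),Q.mean(0),np.percentile(Q,[5,50,95],axis=0).tolist())
# height map in machine frame
ys,xs=np.mgrid[200:300,320:420]
for v in range(232,262,3):
    print(v,[int(1000*unproj("top",(u,v),d[v,u])[2]) for u in range(325,405,3)])
E
```

```text
[[ 0.588948    0.27219732]
 [ 0.68617895 -0.08028706]
 [ 0.45013924 -0.14443125]
 [ 0.35096781  0.20558734]]
[0.5190585  0.06326659] 15.557513633336004 [[ 0.12336525  0.18253112]
 [ 0.12249556 -0.18311671]
 [-0.12209989 -0.18160362]
 [-0.12376092  0.18218921]]
t1l [ -9.  -21.5 121. ] 1.0769
t1r [-10.9 -39.  121. ] 1.0743129
t2l [ -9.9 -51.1 121. ] 1.0763718
t2r [-12.3 -72.8 121. ] 1.0617785
t3l [ -9.6 -85.4 121. ] 1.0787603
t3r [ -11.4 -107.3  121. ] 1.0769916
pl [-48.9 -19.5 121. ] 0.95928717
pr [ -48.8 -151.   121. ] 0.95998216
ptr 0.92689556 [-56.2 -70.7 156.6]
ptrtip 0.92906517 [-47.8 -73.2 155.2]
blank 0.951468 [-62.5 -39.6 131.4]
knob [ -20.5 -146.   199.9] [ -20.6 -145.9  200. ]
lever_knob top 312 [ -22.28237179 -140.61314103  181.99967949] [[-34.135, -157.83499999999998, 123.52], [-22.1, -141.9, 195.14999999999998], [-10.430000000000007, -116.755, 201.245]]
lever_knob scene 483 [-111.1378882  -137.036853    117.16459627] [[-22.78, -161.19, 85.78], [-11.9, -137.7, 166.6], [-2.2, -107.71000000000001, 197.69]]
pointer top 107 [-59.21028037 -71.54485981 146.24766355] [[-69.58, -7
[... 1137 characters left out ...]
24, 123, 124, 120, 31, 121, 119, 125, 6]
247 [11, 10, 14, 121, 122, 128, 122, 121, 123, 125, 121, 123, 123, 124, 122, 120, 123, 123, 119, 121, 124, 121, 121, 124, 124, 121, 120]
250 [10, 14, 9, 123, 124, 121, 121, 124, 120, 123, 123, 120, 155, 152, 123, 12, 119, 122, 123, 120, 123, 120, 122, 122, 125, 121, 120]
253 [12, 13, 11, 123, 124, 121, 123, 123, 122, 124, 123, 154, 153, 155, 122, 124, 124, 121, 121, 125, 123, 122, 121, 122, 115, 15, 15]
256 [106, 9, 14, 120, 121, 122, 122, 124, 11, 122, 124, 131, 146, 154, 133, 122, 122, 123, 124, 118, 120, 80, 9, 12, 8, 13, 10]
259 [108, 10, 10, 11, 11, 126, 129, 130, 132, 122, 122, 124, 148, 151, 130, 119, 115, 109, 38, 13, 11, 12, 11, 9, 96, 95, 8]
```

```bash
python3 - <<'E'
from h import *
im,d=bot.read_camera("top")
cv2.imwrite("pics/plate.png",cv2.resize(im[220:275,325:405],None,fx=10,fy=10,interpolation=cv2.INTER_NEAREST))
E
python3 - <<'E'
from h import *
f=np.load("m.npz");c=f['c'];th=float(f['th']);R=np.array([[np.cos(th),-np.sin(th)],[np.sin(th),np.cos(th)]])
def m(p): return np.round(np.r_[(p[:2]-c)@R,p[2]]*1000,1)
z=lambda x,y:(x/3.3+210-.35,y/3.3+150-.35)
for uv in ((335,238),(588,166),(640,322),(380,403)): print("hous",m(ray_z("top",z(*uv),.123)))
for uv in ((335,130),(575,68),(428,412),(630,362),(637,408),(447,462)): print("roll",m(ray_z("top",z(*uv),.04)))
im,d=bot.read_camera("top"); s,D=bot.read_camera("scene")
for cn,I,box,zc in(("top",im,(375,205,420,245),.185),("scene",s,(238,190,275,222),.185)):
    u0,v0,u1,v1=box; g=I[v0:v1,u0:u1].max(2); mk=(g<45).astype(np.uint8)
    n,l,st,ce=cv2.connectedComponentsWithStats(mk); k=1+np.argmax(st[1:,4]); uv=ce[k]+[u0,v0]
    (cc,r)=cv2.minEnclosingCircle(np.argwhere(l==k)[:,::-1].astype(np.float32)); print(cn,st[k],uv,np.array(cc)+[u0,v0],r)
    p=ray_z(cn,uv,zc); print(p,m(p))
# triangulate silhouettes
q=[z(442,268)]
# cover
for cn,DD in(("top",d),("scene",D)):
    mk=bot.silhouettes(cn,"gear_cover")[0]["mask"]; vs,us=np.nonzero(cv2.erode(mk.astype(np.uint8),np.ones((3,3))))
    Q=np.array([m(unproj(cn,(u,v),DD[v,u])) for u,v in zip(us,vs)])
    print(cn,len(Q),np.percentile(Q,[2,50,98],axis=0).round().tolist())
    A=np.c_[Q[:,0],Q[:,1],np.ones(len(Q))]
    w=np.ones(len(Q),bool)
    for _ in range(5):
        x=np.linalg.lstsq(A[w],Q[w,2],rcond=None)[0]; w=abs(A@x-Q[:,2])<6
    print("plane",x,w.sum(),"angle",np.arctan(-x[0]),"x at z72.5",(72.5-x[2])/x[0])
    print(np.percentile(Q[w],[1,50,99],axis=0).round().tolist())
E
```

```text
hous [ 34.1   5.6 123. ]
hous [  34.6 -152.2  123. ]
hous [ -63.9 -155.5  123. ]
hous [-68.3   6.3 123. ]
roll [113.9 -12.2  40. ]
roll [ 110.3 -174.6   40. ]
roll [-80.  -20.6  40. ]
roll [ -84.3 -154.7   40. ]
roll [-113.9 -150.6   40. ]
roll [-114.2  -23.6   40. ]
top [14 10 15 14 51] [394.07843137 219.43137255] [396.  222.5] 8.321758270263672
[ 0.54629087 -0.07848004  0.185     ] [ -11.8 -143.9  185. ]
scene [  0   5  37  27 842] [253.49406176 207.2672209 ] [255.65277863 208.        ] 21.923160552978516
[ 0.53554995 -0.08642544  0.185     ] [ -24.3 -148.6  185. ]Traceback (most recent call last):
  File "<stdin>", line 17, in <module>
IndexError: list index out of range
```

View pics/plate.png

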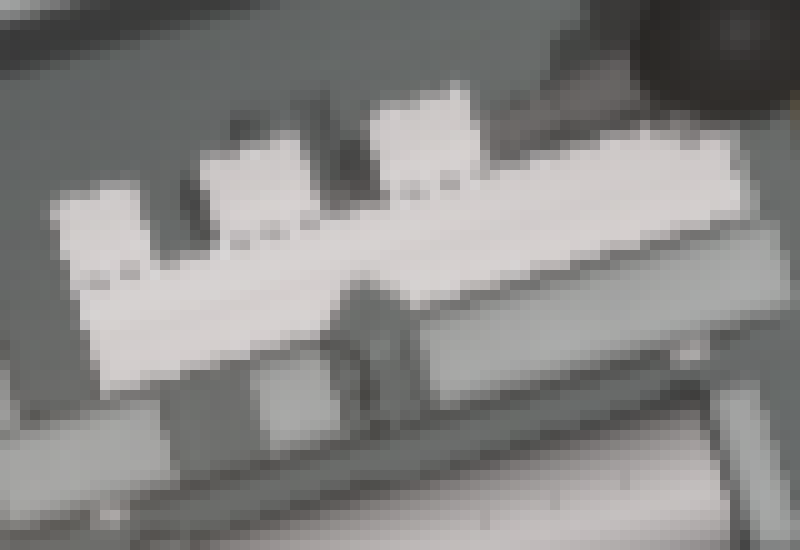

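```bash
cat >> h.py <<'E'
f=np.load("m.npz");c=f['c'];th=float(f['th']);R2=np.array([[np.cos(th),-np.sin(th)],[np.sin(th),np.cos(th)]])
def m(p): p=np.asarray(p); return np.round(np.r_[(p[:2]-c)@R2,p[2]]*1000,1)
def w(p): p=np.asarray(p)/1000.; return np.r_[R2@p[:2]+c,p[2]]
E
python3 - <<'E'
from h import *
z=lambda x,y:(x/3.3+210-.35,y/3.3+150-.35)
a=ray_z("top",z(620,241),.185); b=[88/3.6+230-.36,72/3.6+190-.36]
print(a,m(a),ray_z("scene",b,.185),m(ray_z("scene",b,.185)),proj("scene",a),b)
im,d=bot.read_camera("top"); s,D=bot.read_camera("scene")
for cn,DD in(("top",d),("scene",D)):
    r=bot.silhouettes(cn,"gear_cover"); print(len(r))
    if not r: continue
    mk=r[0]["mask"]; vs,us=np.nonzero(cv2.erode(mk.astype(np.uint8),np.ones((3,3))))
    Q=np.array([m(unproj(cn,(u,v),DD[v,u])) for u,v in zip(us,vs)])
    A=np.c_[Q[:,0],Q[:,1],np.ones(len(Q))]
    k=np.ones(len(Q),bool)
    for _ in range(5):
        x=np.linalg.lstsq(A[k],Q[k,2],rcond=None)[0]; k=abs(A@x-Q[:,2])<6
    print("plane",x,k.sum(),"angle",np.arctan(-x[0]),"x at z72.5",(72.5-x[2])/x[0])
    print(np.percentile(Q[k],[1,50,99],axis=0).round().tolist())
E
```

```text
[ 0.54022266 -0.08473688  0.185     ] [ -19.3 -148.3  185. ] [ 0.54713652 -0.08236765  0.185     ] [ -12.  -147.8  185. ] (np.float64(253.75631257766946), np.float64(208.2191723134542)) [254.08444444444444, 209.64]
2
plane [-8.45328446e-01  7.61310234e-04  1.03118712e+02] 2176 angle 0.7017757269001883 x at z72.5 36.22108376120755
[[-56.0, 63.0, 78.0], [-16.0, 116.0, 117.0], [29.0, 168.0, 150.0]]
1
plane [-8.42175075e-01 -8.25767187e-04  1.04234462e+02] 2380 angle 0.6999337142231407 x at z72.5 37.6815496900677
[[-47.0, 62.0, 74.0], [-4.0, 115.0, 108.0], [36.0, 168.0, 144.0]]
```

```bash
cat >> h.py <<'E'
from scipy.spatial.transform import Rotation as Ro
def cur():
    o=bot.get_obs(); q=o["tool_rot"]; return o["eef_pos"],Ro.from_quat([q[1],q[2],q[3],q[0]]),o
def rel(P,Rt):
    p,r,o=cur(); return np.round(r.inv().apply(np.asarray(P)-p)*100,2), np.round((r.inv()*Rt).as_rotvec(),4)
EY=np.r_[R2@[0,1],0]; EX=np.r_[R2@[1,0],0]; PIV=w([-17,-74.5,15])
def lev(sw,throw=0):  # unit vec pivot->knob
    u=np.sin(sw)*EY+np.cos(sw)*(np.sin(throw)*EX+np.cos(throw)*np.array([0,0,1])); return u
def rotfor(sw):  # tool z along -lever, x ~ machine +y
    zt=-lev(sw); xt=np.cos(sw)*EY-np.sin(sw)*np.array([0,0,1]); return Ro.from_matrix(np.c_[xt,np.cross(zt,xt),zt])
E
python3 - <<'E'
from h import *
K=PIV+.185*lev(-.41); print("knob",K,"EY",EY)
T=K-.024*lev(-.41); A=K+.09*lev(-.41)
print(rel(T,rotfor(-.41)),rel(A,rotfor(-.41)),T,A)
print(rel([.40,.25,.33],rotfor(-.2)))
E
```

```text
knob [ 0.54244087 -0.08410427  0.18466735] EY [-0.26820554  0.96336171  0.        ]
(array([-56.57,  53.4 ,   6.86]), array([ 0.1253,  0.3971, -0.6027])) (array([-60.29,  56.01,  -3.59]), array([ 0.1253,  0.3971, -0.6027])) [ 0.53987505 -0.07488815  0.16265645] [ 0.5520627  -0.11866472  0.26720823]
(array([-30.6 ,  29.38,  -9.87]), array([ 0.0611,  0.1937, -0.6093]))
```

```bash
python3 -m creep '[[[-4,4,-4,0.01,0.03,-0.09,1],[-8,8,-7,0.02,0.06,-0.18,1],[-12.2,12,-9.5,0.03,0.08,-0.27,0.9],[-16.5,16.2,-10,0.04,0.11,-0.36,0.9],[-20.8,20.4,-10,0.05,0.14,-0.45,0.8],[-25,24.5,-10,0.055,0.17,-0.54,0.8],[-29.3,28.5,-10,0.06,0.19,-0.6,0.8],[-33.5,32.5,-10,0.07,0.22,-0.6,0.8],[-37.8,36.5,-9,0.08,0.25,-0.6,0.8],[-42,40.3,-8,0.09,0.28,-0.6,0.8]]]' 40; python3 - <<'E'
from h import *
p,r,o=cur();print(p,o["contact_force"],o["t"])
K=PIV+.185*lev(-.41)
print(rel(K+.09*lev(-.41),rotfor(-.41)))
E
```

```text
t: 3.5
eef_pos: [0.4656, 0.1043, 0.3117]
tool_rot: [-0.115, 0.601, 0.786, 0.088]
contact_force: [0.9, 0.0, -0.1]
gripper_width: 0.799
[0.46562535 0.10427435 0.31174043] [ 0.86893354  0.03969918 -0.1039207 ] 3.5
(array([-24.06,   2.51,  -2.56]), array([ 0.0021,  0.119 , -0.0064]))
```

```bash
python3 -m creep '[[[-5,0.5,-0.5,0,0.03,0,0.8],[-10,1,-1,0,0.05,0,0.8],[-15,1.6,-1.6,0,0.08,0,0.8],[-20,2.1,-2.1,0,0.1,0,0.8],[-24.06,2.5,-2.56,0,0.12,-0.006,0.8],[-24.06,2.5,-2.56,0,0.12,-0.006,0.8]]]'; python3 - <<'E'
from h import *
p,r,o=cur();print(p,o["contact_force"],o["t"])
K=PIV+.185*lev(-.41)
print(rel(K-.024*lev(-.41),rotfor(-.41)))
im,d=bot.read_camera("wrist");cv2.imwrite("pics/w1.png",im)
im,d=bot.read_camera("top");cv2.imwrite("pics/t1.png",cv2.resize(im[150:330,260:500],None,fx=3.3,fy=3.3))
E
```

```text
t: 4.25
eef_pos: [0.5512, -0.1209, 0.2658]
tool_rot: [-0.162, 0.595, 0.778, 0.122]
contact_force: [0.0, 0.0, -0.8]
gripper_width: 0.801
[ 0.5512309  -0.12088975  0.26580419] [ 0.03545635  0.04968593 -0.81718579] 4.25
(array([ 0.26,  0.14, 11.35]), array([ 0.0001,  0.0021, -0.0072]))
```

View pics/w1.png

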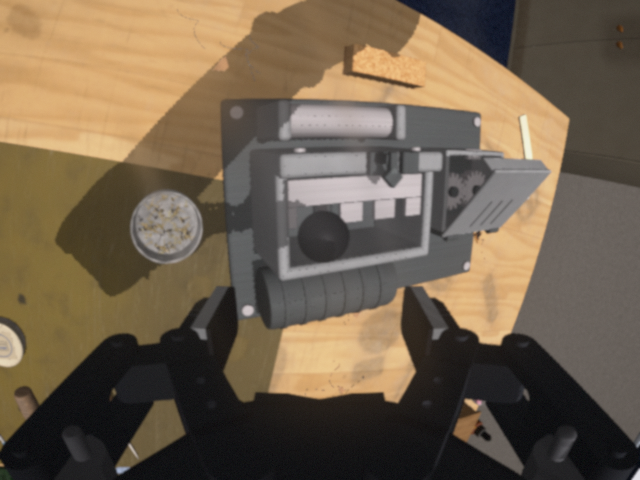

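View pics/t1.png

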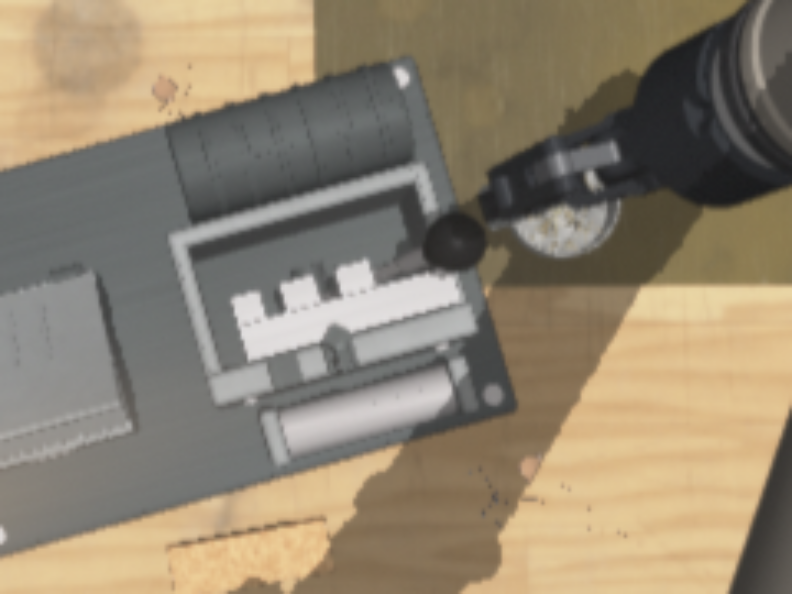

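```bash
python3 - <<'E'
from h import *
Kk,R,t=cam("wrist"); o=-R.T@t; p,r,_=cur()
uv=np.array([323.5,237]); v=(uv-[Kk[0,2],Kk[1,2]])/Kk[0,0]; a=np.linalg.norm(v); 
d=R.T@np.r_[np.sin(a)*v/a,np.cos(a)]; K=PIV+.185*lev(-.41)
s=(K-o)@d; e=o+d*s-K; print("cam in tool",r.inv().apply(o-p),"axis",r.inv().apply(R.T[:,2]),"err in tool mm",r.inv().apply(e)*1000,m(o+d*s))
E
```

```text
cam in tool [ 0.0002282  -0.07002285 -0.1434206 ] axis [4.19498733e-05 2.73638170e-01 9.61832704e-01] err in tool mm [ 4.77381903 -2.53584915  0.67878354] [ -19.5 -143.6  186. ]
```

```bash
python3 -m creep '[[[0.5,0,4,0,0,0,0.8],[0.55,0,8,0,0,0,0.8],[0.55,0,11.3,0,0,0,0.8],[0.55,0,11.3,0,0,0,0.8]]]' 25; python3 - <<'E'
from h import *
p,r,o=cur();print(p,o["contact_force"],o["t"])
im,d=bot.read_camera("wrist");cv2.imwrite("pics/w2.png",im)
E
```

```text
t: 4.85
eef_pos: [0.5362, -0.0654, 0.1646]
tool_rot: [-0.164, 0.591, 0.78, 0.122]
contact_force: [0.1, -0.1, 0.5]
gripper_width: 0.801
[ 0.53618376 -0.0654437   0.16458573] [ 0.06411772 -0.10659558  0.54804437] 4.85
```

View pics/w2.png

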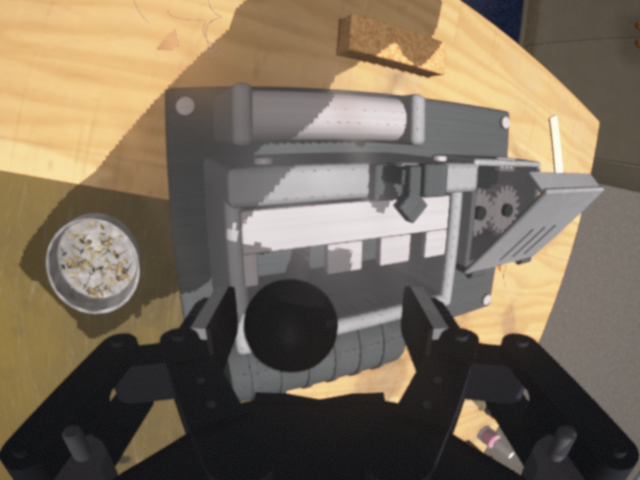

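```bash
cat >> h.py <<'E'
def wray(uv,depth_along_tool):  # point on wrist ray at given tool-z (m) , in tool coords
    Kk,R,t=cam("wrist"); o=-R.T@t; p,r,_=cur()
    v=(np.array(uv)-[Kk[0,2],Kk[1,2]])/Kk[0,0]; a=np.linalg.norm(v)
    d=r.inv().apply(R.T@np.r_[np.sin(a)*v/a,np.cos(a)]); oo=r.inv().apply(o-p)
    return oo+d*(depth_along_tool-oo[2])/d[2]
E
python3 - <<'E'
from h import *
for z in(-.019,-.022,-.025): print(wray((290.5,325.5),z))
p,r,o=cur();print(p,(r.inv().apply(p-(PIV+.185*lev(-.41)))))
E
```

```text
[-0.01066712  0.0015719  -0.019     ]
[-0.01040417 -0.00015431 -0.022     ]
[-0.01014123 -0.00188053 -0.025     ]
[ 0.53750046 -0.06712796  0.16607059] [ 0.00878242 -0.00016631  0.02410983]
```

```bash
python3 -m creep '[[[-0.9,0,0,0,0,0,0.8],[-0.9,0,0,0,0,0,0.6],[-0.9,0,0,0,0,0,0.3],[-0.9,0,0,0,0,0,0.2],[-0.9,0,0,0,0,0,0.2],[-0.9,0,0,0,0,0,0.2]]]' 25; python3 - <<'E'
from h import *
p,r,o=cur();print(p,o["contact_force"],o["t"],o["gripper_width"],r.inv().apply(p-(PIV+.185*lev(-.41))))
im,d=bot.read_camera("wrist");cv2.imwrite("pics/w3.png",im)
E
```

```text
t: 5.65
eef_pos: [0.5406, -0.0773, 0.1627]
tool_rot: [-0.161, 0.593, 0.779, 0.123]
contact_force: [0.4, -1.9, 5.8]
gripper_width: 0.379
[ 0.54061818 -0.07728545  0.16268205] [ 0.36702023 -1.89887578  5.83798875] 5.65 0.3788964547282893 [-2.26195779e-03  4.18617020e-05  2.29794190e-02]
```

View pics/w3.png

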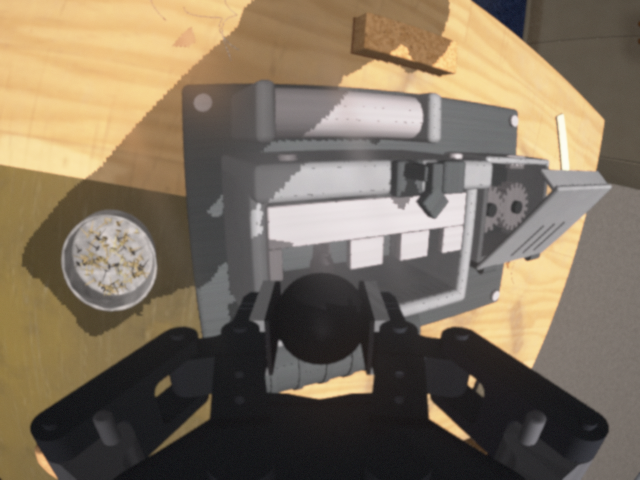

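```bash
cat >> h.py <<'E'
def rows(sw0,th0,L):
    pose=lambda sw,thr:(PIV+.185*lev(sw,thr)-.023*lev(sw),rotfor(sw))
    P0,R0=pose(sw0,th0)
    for sw,thr in L:
        P,Rr=pose(sw,thr); print(sw,thr,np.r_[np.round(R0.inv().apply(P-P0)*100,2),np.round((R0.inv()*Rr).as_rotvec(),3)].tolist())
E
python3 - <<'E'
from h import *
rows(-.42,0,[(-.42,.08),(-.42,.16),(-.42,.23),(-.42,.24),(-.32,.24),(-.22,.24),(-.13,.24),(-.06,.24),(-.044,.24)])
E
```

```text
-0.42 0.08 [-0.02, 1.35, 0.05, 0.0, 0.0, 0.0]
-0.42 0.16 [-0.09, 2.69, 0.2, 0.0, 0.0, 0.0]
-0.42 0.23 [-0.18, 3.85, 0.41, 0.0, 0.0, 0.0]
-0.42 0.24 [-0.2, 4.02, 0.44, 0.0, 0.0, 0.0]
-0.32 0.24 [1.41, 4.17, 0.54, 0.0, -0.1, 0.0]
-0.22 0.24 [3.01, 4.29, 0.8, 0.0, -0.2, -0.0]
-0.13 0.24 [4.42, 4.36, 1.16, 0.0, -0.29, 0.0]
-0.06 0.24 [5.49, 4.39, 1.52, 0.0, -0.36, -0.0]
-0.044 0.24 [5.73, 4.39, 1.62, -0.0, -0.376, 0.0]
```

```bash
python3 -m creep '[[[0,1.35,0.05,0,0,0,0.2],[-0.05,2.7,0.2,0,0,0,0.2],[-0.15,4.0,0.42,0,0,0,0.2],[-0.15,4.0,0.42,0,0,0,0.2]]]' 30; python3 - <<'E'
from h import *
im,d=bot.read_camera("wrist");cv2.imwrite("pics/w4.png",im)
E
```

```text
t: 6.2
eef_pos: [0.5787, -0.0656, 0.1575]
tool_rot: [-0.162, 0.592, 0.78, 0.123]
contact_force: [-2.0, -2.5, 4.5]
gripper_width: 0.382
```

View pics/w4.png

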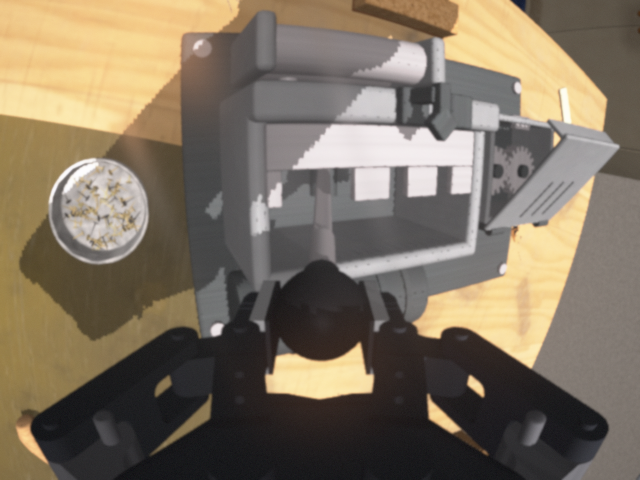

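```bash
python3 -m creep '[[[0.8,0.08,0.05,0,-0.05,0,0.2],[1.6,0.15,0.1,0,-0.1,0,0.2],[2.4,0.2,0.23,0,-0.15,0,0.2],[3.2,0.27,0.36,0,-0.2,0,0.2],[4.0,0.3,0.55,0,-0.25,0,0.2],[4.6,0.34,0.72,0,-0.29,0,0.2],[5.2,0.36,0.9,0,-0.33,0,0.2],[5.9,0.36,1.18,0,-0.376,0,0.2],[5.9,0.36,1.18,0,-0.376,0,0.2]]]' 30; python3 - <<'E'
from h import *
p,r,o=cur();K=p-.023*r.apply([0,0,1]);print("knob",m(K),"u",m(K)-m(PIV))
im,d=bot.read_camera("wrist");cv2.imwrite("pics/w5.png",im)
im,d=bot.read_camera("top");cv2.imwrite("pics/t5.png",cv2.resize(im[150:330,260:500],None,fx=3.3,fy=3.3))
E
```

```text
t: 7.38
eef_pos: [0.5659, -0.0069, 0.1707]
tool_rot: [-0.013, 0.604, 0.797, 0.01]
contact_force: [-2.2, -1.5, 6.1]
gripper_width: 0.377
knob [ 26.3 -80.9 193.7] u [ 43.3  -6.4 178.7]
```

View pics/w5.png

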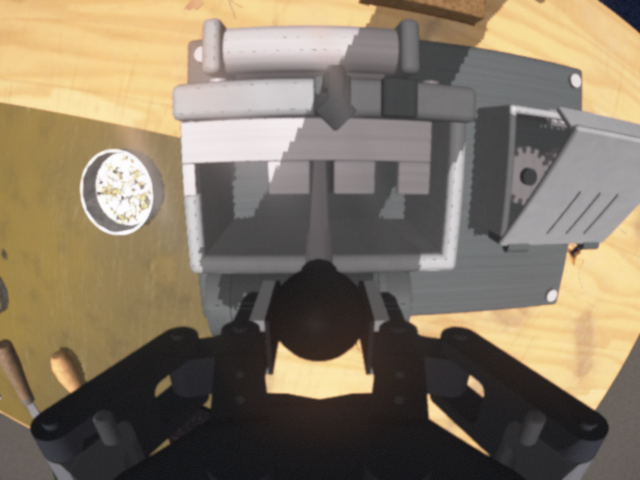

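View pics/t5.png

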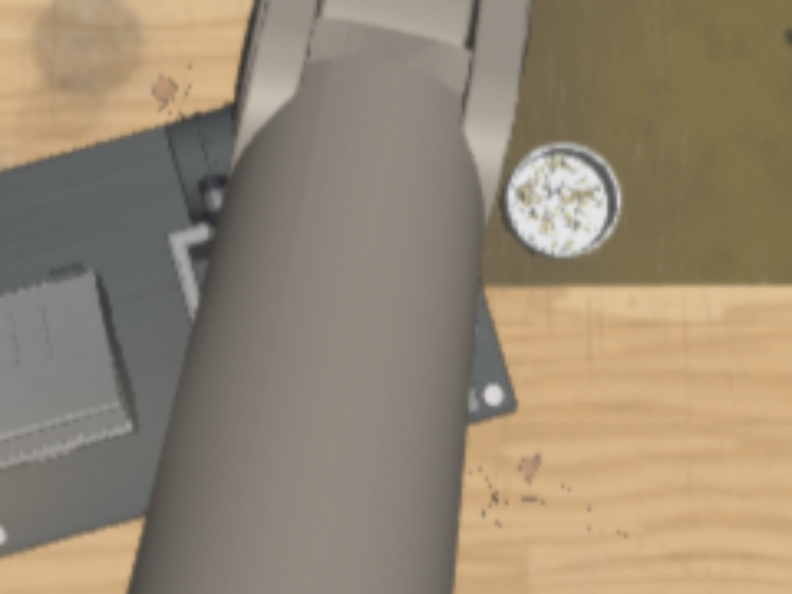

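```bash
python3 - <<'E'
import cv2
im=cv2.imread("pics/w5.png");cv2.imwrite("pics/w5z.png",cv2.resize(im[110:270,250:420],None,fx=4.5,fy=3.7,interpolation=cv2.INTER_CUBIC))
E
```

```text
(no output)
```

View pics/w5z.png

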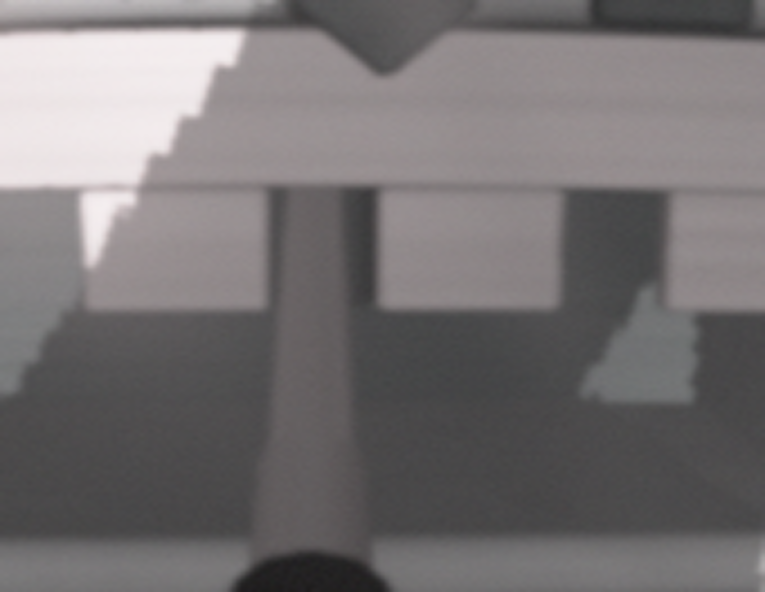

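```bash
python3 -m creep '[[[0.15,-0.8,-0.15,0,0,0,0.2],[0.15,-1.6,-0.28,0,0,0,0.2],[0.15,-1.9,-0.33,0,0,0,0.2],[0.15,-2.1,-0.37,0,0,0,0.2],[0.15,-2.3,-0.4,0,0,0,0.2],[0.15,-2.3,-0.4,0,0,0,0.2]]]' 30; python3 - <<'E'
from h import *
p,r,o=cur();K=p-.023*r.apply([0,0,1]);print("knob",m(K),"u",m(K)-m(PIV),o["contact_force"]@EX,o["contact_force"]@EY)
im,d=bot.read_camera("wrist");cv2.imwrite("pics/w6.png",cv2.resize(im[110:290,240:430],None,fx=4,fy=3.3,interpolation=cv2.INTER_CUBIC))
E
```

```text
t: 8.22
eef_pos: [0.5434, -0.0133, 0.1746]
tool_rot: [-0.013, 0.605, 0.796, 0.01]
contact_force: [-1.7, -1.3, 5.8]
gripper_width: 0.382
knob [  3.  -81.1 197.6] u [ 20.   -6.6 182.6] -1.9777569029456339 -0.8164824114468924
```

View pics/w6.png

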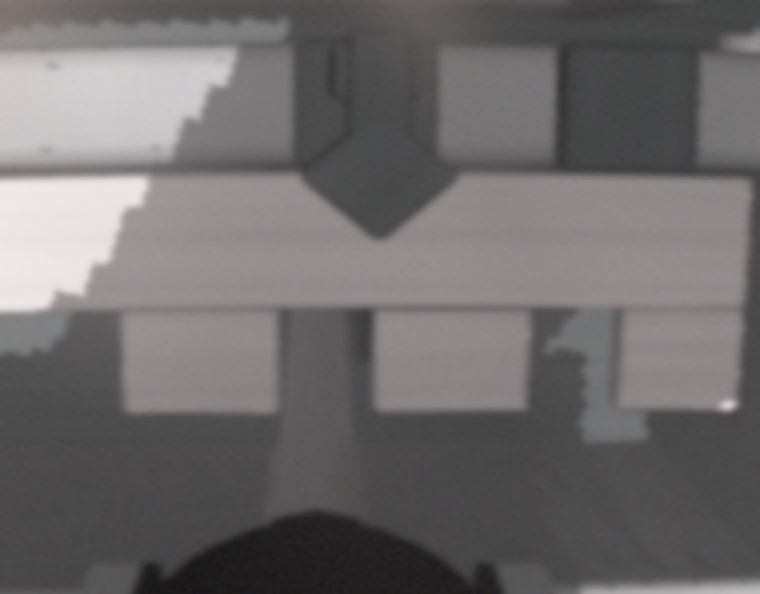

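```bash
python3 -m creep '[[[0.1,-0.3,-0.03,0,0,0,0.2],[0.1,-0.6,-0.06,0,0,0,0.2],[0.1,-0.9,-0.08,0,0,0,0.2],[0.1,-0.9,-0.08,0,0,0,0.2]]]' 30; python3 - <<'E'
from h import *
p,r,o=cur();K=p-.023*r.apply([0,0,1]);print("knob",m(K),"u",m(K)-m(PIV),o["contact_force"]@EX,o["contact_force"]@EY)
im,d=bot.read_camera("wrist");cv2.imwrite("pics/w7.png",cv2.resize(im[110:290,240:430],None,fx=4,fy=3.3,interpolation=cv2.INTER_CUBIC))
E
```

```text
t: 8.78
eef_pos: [0.5345, -0.0147, 0.1753]
tool_rot: [-0.013, 0.605, 0.796, 0.01]
contact_force: [-0.6, -1.8, 5.0]
gripper_width: 0.379
knob [ -6.1 -80.1 198.3] u [ 10.9  -5.6 183.3] -1.0614146920589589 -1.5460144279166677
```

View pics/w7.png

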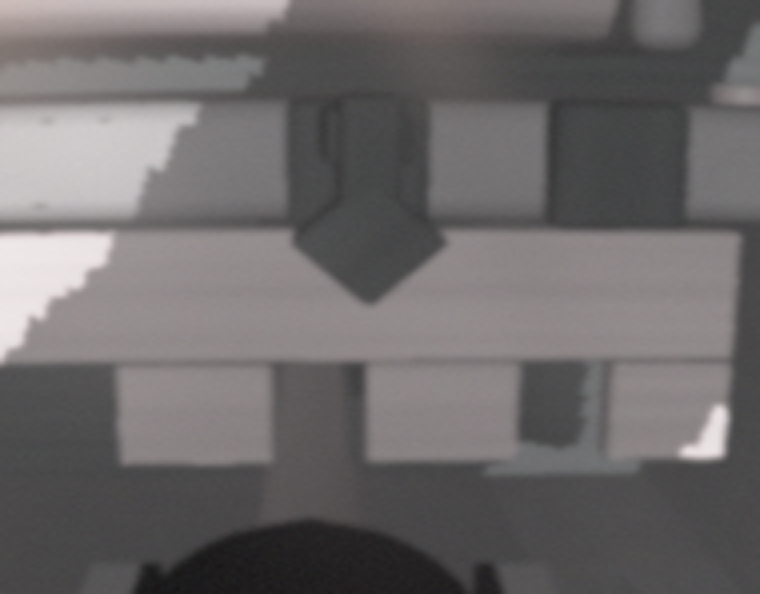

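```bash
python3 -m creep '[[[0.15,-0.2,-0.01,0,0,0,0.2],[0.15,-0.5,-0.01,0,0,0,0.2],[0.15,-0.9,-0.02,0,0,0,0.2],[0.15,-0.9,-0.02,0,0,0,0.2]]]' 30; python3 - <<'E'
from h import *
p,r,o=cur();K=p-.023*r.apply([0,0,1]);print("knob",m(K),"u",m(K)-m(PIV),o["contact_force"]@EX,o["contact_force"]@EY)
im,d=bot.read_camera("wrist");cv2.imwrite("pics/w8.png",cv2.resize(im[110:290,240:430],None,fx=4,fy=3.3,interpolation=cv2.INTER_CUBIC))
E
```

```text
t: 9.32
eef_pos: [0.5254, -0.0153, 0.1754]
tool_rot: [-0.014, 0.605, 0.796, 0.01]
contact_force: [-0.6, -1.2, 3.7]
gripper_width: 0.383
knob [-14.9 -78.2 198.4] u [  2.1  -3.7 183.4] -0.9066192730691964 -0.9843482921665881
```

View pics/w8.png

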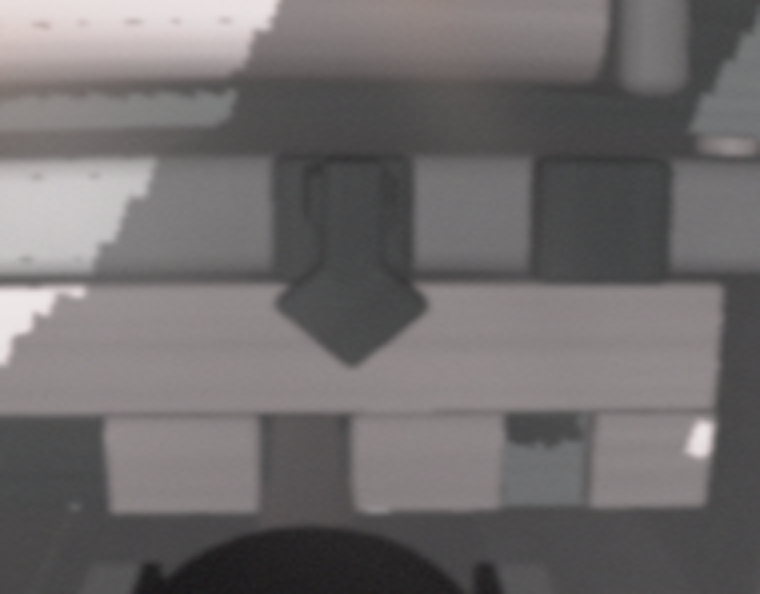

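```bash
python3 -m creep '[[[0,-0.1,0,0,0,0,0.5],[0,-0.1,0,0,0,0,0.8],[0,-0.1,0,0,0,0,0.8],[0,-0.1,0,0,0,0,0.8],[0,-0.1,-4,0,0,0,0.8],[0,-0.1,-9,0,0,0,0.8],[0,-0.1,-14,0,0,0,0.8],[0,-0.1,-14,0,0,0,0.6]]]' 30; python3 - <<'E'
from h import *
im,d=bot.read_camera("wrist");cv2.imwrite("pics/w9.png",im)
p,r,o=cur();print(p)
im,d=bot.read_camera("scene");cv2.imwrite("pics/s9.png",cv2.resize(im[130:340,200:450],None,fx=3.2,fy=2.8,interpolation=cv2.INTER_CUBIC))
E
```

```text
t: 10.38
eef_pos: [0.5283, -0.0206, 0.3191]
tool_rot: [-0.011, 0.605, 0.796, 0.013]
contact_force: [0.1, 0.4, -1.0]
gripper_width: 0.607
[ 0.52695397 -0.02019066  0.3167586 ]
```

View pics/w9.png

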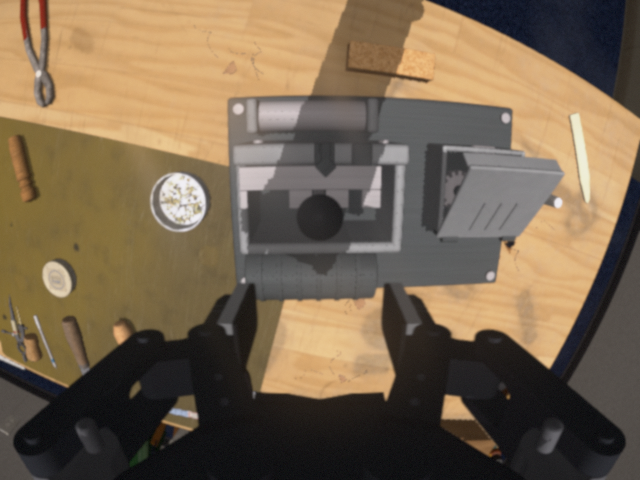

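View pics/s9.png

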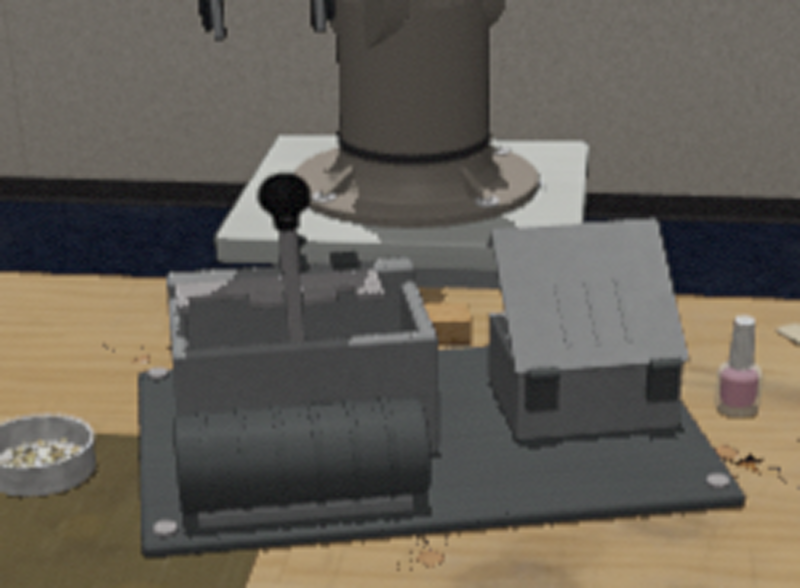

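```bash
python3 - <<'E'
from h import *
zk=wray((320,217),.10)
p,r,o=cur()
for z in(.100,.117,.12): q=wray((320,216.5),z); P=p+r.apply(q); print(m(P),m(P)-m(PIV))
print(p,m(p))
for n in ([-30,115.5,250],[-30,115.5,160]): print(rel(w(n),rotfor(0)))
for t in (.7,.6,.5,.4,.3,.2,.11,.05,0,-.05): print(t, [round(35.5-88*np.cos(t)+2.5*np.sin(t),1),round(72.5+88*np.sin(t)+2.5*np.cos(t),1)])
E
```

```text
[-29.  -78.1 215.3] [-12.   -3.6 200.3]
[-25.1 -77.4 198.3] [ -8.1  -2.9 183.3]
[-24.4 -77.3 195.3] [ -7.4  -2.8 180.3]
[ 0.52597658 -0.02000087  0.31522873] [-15.7 -82.1 315.2]
(array([19.52, -1.45,  7.19]), array([ 0.0001, -0.0342, -0.0009]))
(array([19.21, -1.45, 16.19]), array([ 0.0001, -0.0342, -0.0009]))
0.7 [np.float64(-30.2), np.float64(131.1)]
0.6 [np.float64(-35.7), np.float64(124.3)]
0.5 [np.float64(-40.5), np.float64(116.9)]
0.4 [np.float64(-44.6), np.float64(109.1)]
0.3 [np.float64(-47.8), np.float64(100.9)]
0.2 [np.float64(-50.2), np.float64(92.4)]
0.11 [np.float64(-51.7), np.float64(84.6)]
0.05 [np.float64(-52.3), np.float64(79.4)]
0 [np.float64(-52.5), np.float64(75.0)]
-0.05 [np.float64(-52.5), np.float64(70.6)]
```

```bash
python3 -m creep '[[[5,-0.4,0,0,-0.03,0,0.3],[10.5,-0.8,0,0,-0.034,0,0],[15.5,-1.2,1,0,-0.034,0,0],[19.3,-1.45,4,0,-0.034,0,0],[19.3,-1.45,8,0,-0.034,0,0],[19.3,-1.45,12,0,-0.034,0,0],[19.3,-1.45,15,0,-0.034,0,0],[19.3,-1.45,15,0,-0.034,0,0]]]' 30; python3 - <<'E'
from h import *
im,d=bot.read_camera("wrist");cv2.imwrite("pics/w10.png",im)
p,r,o=cur();print(m(p),o["contact_force"],rel(w([-31,115.5,140]),rotfor(0)))
im,d=bot.read_camera("scene");cv2.imwrite("pics/s10.png",cv2.resize(im[130:340,200:450],None,fx=3.2,fy=2.8,interpolation=cv2.INTER_CUBIC))
E
```

```text
t: 11.48
eef_pos: [0.4565, 0.1655, 0.1689]
tool_rot: [-0.001, 0.605, 0.796, -0.004]
contact_force: [0.2, -0.4, 1.2]
gripper_width: -0.004
[-31.3 115.3 170.6] [-0.66809377  0.26461486  0.43304142] (array([0.02, 0.05, 3.06]), array([-0.0043,  0.0019, -0.0014]))
```

View pics/w10.png

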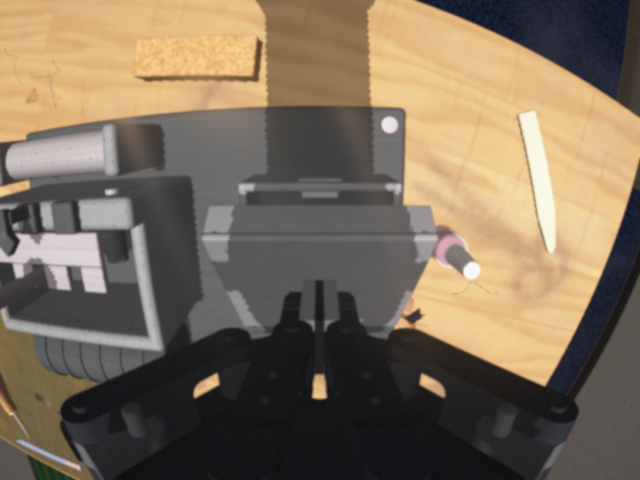

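View pics/s10.png

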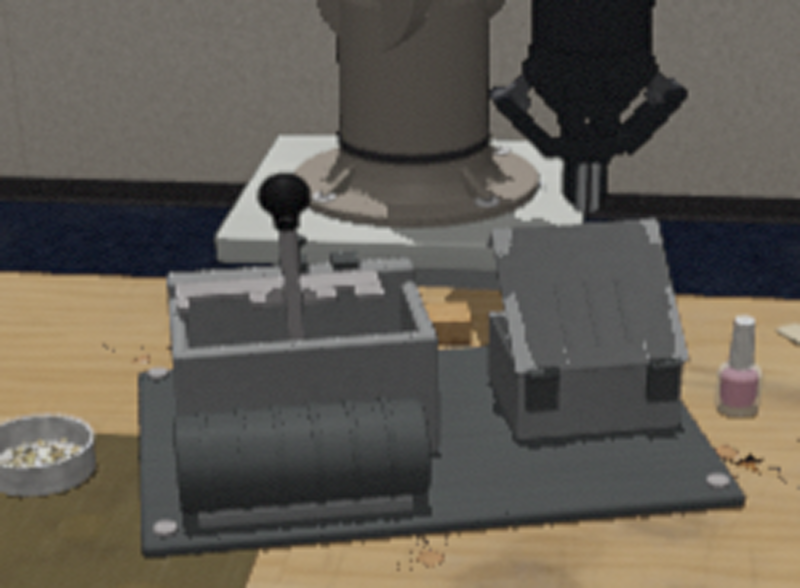

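```bash
python3 -m creep '[[[0,0,2,0,0,0,0],[0,0,3.4,0,0,0,0],[0,-0.2,4.2,0,0,0,0],[0,-0.6,4.9,0,0,0,0],[0,-1.0,5.6,0,0,0,0],[0,-1.35,6.3,0,0,0,0],[0,-1.65,7.1,0,0,0,0],[0,-1.9,7.8,0,0,0,0],[0,-1.9,7.8,0,0,0,0]]]' 30; python3 - <<'E'
from h import *
p,r,o=cur();print(m(p),o["contact_force"])
E
```

```text
t: 12.7
eef_pos: [0.4401, 0.1613, 0.0932]
tool_rot: [-0.0, 0.605, 0.796, -0.001]
contact_force: [0.0, -0.0, -0.3]
gripper_width: 0.002
[-49.8 115.6  93.2] [ 0.04511668 -0.03550669 -0.26510137]
```

```bash
python3 -m creep '[[[0,-0.1,0.6,0,0,0,0],[0,-0.2,0.9,0,0,0,0],[0,-0.2,1.2,0,0,0,0],[0,-0.2,1.4,0,0,0,0]]]'; python3 -m creep '[[[0,0,0.2,0,0,0,0],[0,0,0.4,0,0,0,0]]]';python3 - <<'E'
from h import *
p,r,o=cur();print(m(p),o["contact_force"])
im,d=bot.read_camera("wrist");cv2.imwrite("pics/w11.png",im)
E
```

```text
t: 13.2
eef_pos: [0.4389, 0.1611, 0.0804]
tool_rot: [-0.0, 0.605, 0.796, -0.0]
contact_force: [-1.7, -1.0, 8.0]
gripper_width: -0.001
t: 13.45
eef_pos: [0.4388, 0.1611, 0.0757]
tool_rot: [-0.0, 0.605, 0.796, -0.0]
contact_force: [0.9, 0.3, 0.1]
gripper_width: -0.002
[-51.1 115.7  75.7] [0.86984697 0.31576583 0.11287409]
```

View pics/w11.png

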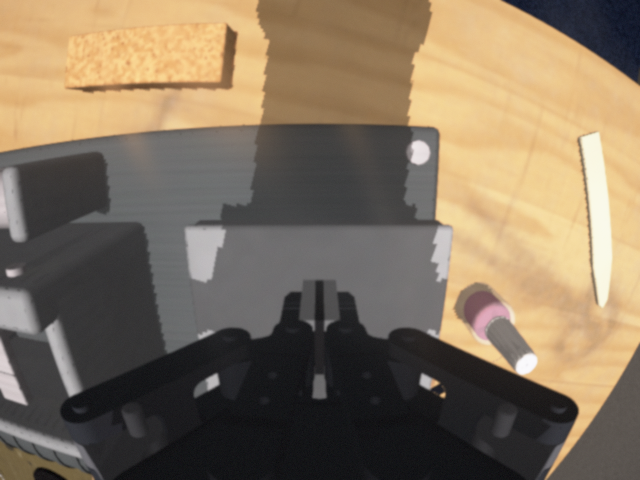

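```bash
python3 -m creep '[[[0,0,0.1,0,0,0,0],[0,0,0.2,0,0,0,0],[0,0,0.3,0,0,0,0]]]'; python3 -m creep '[[[0,0,-2,0,0,0,0],[0,0,-7,0,0,0,0],[0,0,-13,0,0,0,0],[-1,0,-19,0,0,0,0],[5,-5,-21,0,0,0,0],[10,-10,-21,0,0,0,0],[14,-14,-21,0,0,0,0],[14,-14,-21,0,0,0,0],[14,-14,-21,0,0,0,0]]]';python3 - <<'E'
from h import *
im,d=bot.read_camera("top");cv2.imwrite("pics/t12.png",cv2.resize(im[150:330,210:450],None,fx=3.3,fy=3.3,interpolation=cv2.INTER_CUBIC))
s,D=bot.read_camera("scene");cv2.imwrite("pics/s12.png",cv2.resize(s[180:340,200:450],None,fx=3.2,fy=3.2,interpolation=cv2.INTER_CUBIC))
r=bot.silhouettes("scene","gear_cover")
mk=r[0]["mask"];vs,us=np.nonzero(mk);Q=np.array([m(unproj("scene",(u,v),D[v,u])) for u,v in zip(us,vs)])
print(np.percentile(Q,[5,50,95],axis=0))
for k in("tack_cup","sanding_block","edge_ink"):
    for q in bot.find_in("top",k)[:1]: print(k,q)
o=bot.get_obs();print(o["t"],o["eef_pos"],o["contact_force"])
E
```

```text
t: 13.88
eef_pos: [0.439, 0.1611, 0.0746]
tool_rot: [-0.001, 0.606, 0.796, -0.0]
contact_force: [-11.3, -4.4, 41.3]
gripper_width: -0.001
t: 15.0
eef_pos: [0.2656, 0.2593, 0.2829]
tool_rot: [-0.0, 0.604, 0.797, -0.0]
contact_force: [0.5, -0.7, 0.7]
gripper_width: 0.001
[[-71.885  62.9    71.7  ]
 [-13.7   113.4    73.6  ]
 [ 36.3   165.685  75.5  ]]
tack_cup {'xy': [430.8, 209.4], 'p': 0.83}
sanding_block {'xy': [332.7, 319.3], 'p': 0.7}
edge_ink {'xy': [223.8, 277.9], 'p': 0.66}
15.3 [0.26741092 0.25812715 0.2827927 ] [-1.00530864 -0.05220965 -0.08033007]
```

View pics/t12.png

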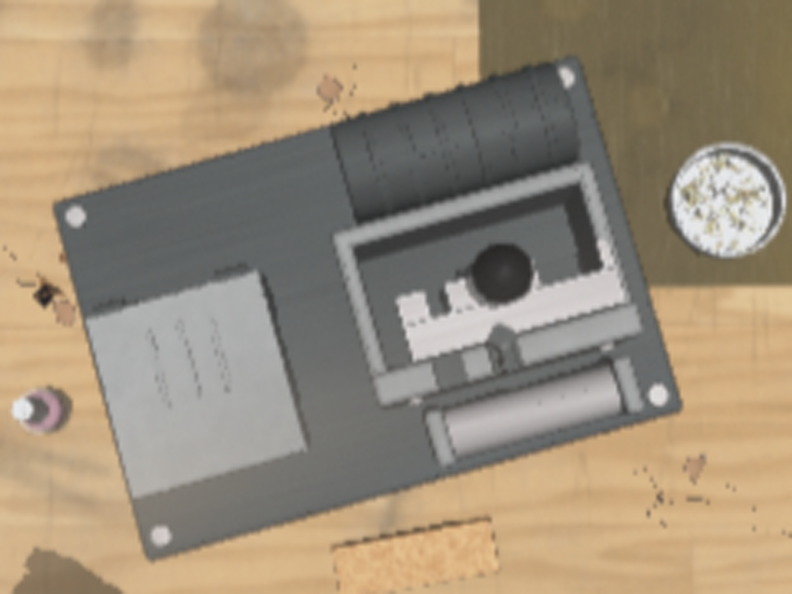

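View pics/s12.png

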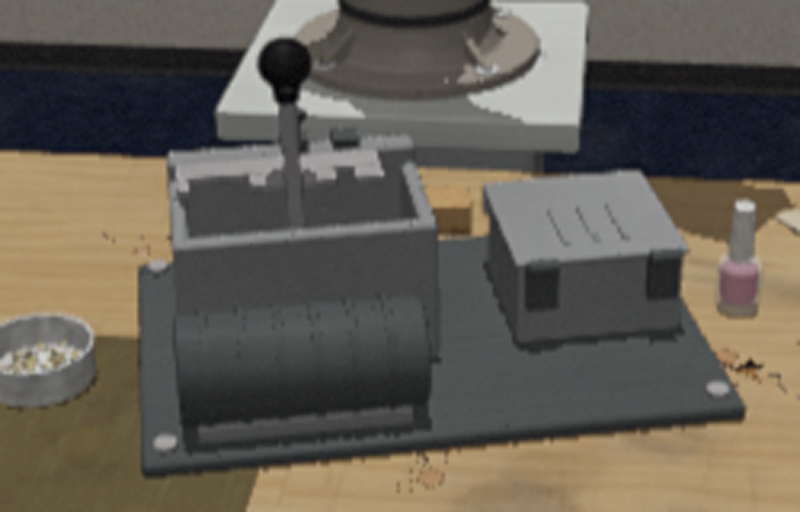

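```bash
python3 - <<'E'
from h import *
z=lambda x,y:(x/3.3+210-.35,y/3.3+150-.35)
print(m(ray_z("top",z(502,273),.2)))
bot.hand_in()
E
```

```text
[-19.9 -78.8 200. ]
the job is handed in; nothing more can be done
```

The lever is home in the notch the pointer marks, and the gear cover is shut on its catch. The job was handed in at about 15.3 s of the 58 s allowed.

**Lever:** I gripped the knob, pushed it out of the bay and carried it over to the right-hand notch. It went all the way in under light guidance, and I let go with about 2 mm of knob travel left to the spring. The final top view puts the knob 20 mm in front of the base plate's centre. It was 19–20 mm at the start, when the lever was fully home in the bay, so it has sprung fully home. The notch sits about 8 mm to the right of the clip. The other notch is about 26 mm away, so there is no doubt which one is marked.

**Cover:** I pressed it down with the closed fingers. The force rose to 8 N and then fell to about zero as the catch snapped. After I withdrew the arm, the cover measured flat at 72–76 mm height, against 75 mm expected when shut.

**Bystanders:** the cup, sanding block and bottle look unmoved. Their detected positions shifted by no more than about 2 pixels, which is within the detector's noise.

**Doubtful points:**
- **Confirming press:** after the snap I pressed again to be sure. That reached 41 N at the fingertips, more than I intended. The 40 N limit is stated for the arm and gripper body, and the wrist stayed well under its 120 N limit.
- **Sideways position:** the camera-based estimates of the sideways knob position differed from each other by up to about 5 mm. I steered the blade by its position relative to the teeth in the wrist picture instead.

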